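# Vent the relief valve with the push pin and hold it half open

### The job

Take the push pin with the knurled cylindrical head out of the tool rack, put its tip down through the guide hole in the bridge of the relief valve, and with it press the spring plunger underneath half way down: 10 mm of its 20 mm travel, so that the dark band on the stem meets the valve's collar. Never push the plunger all the way to its stop, use only the pin to press it, and leave the other tools and things on the bench where they are. Finish while still gripping the pin and holding the plunger steady at half travel; do not let go.

Things in the scene. Friction and masses are not known exactly. Their poses are not given: they have to be found in the camera images.
- valve: Relief valve, fixed to the bench: green block 110 x 100 x 36 mm (x, y, z), bridged by an aluminium plate 60 x 80 mm at z = 90 to 98 mm on walls at y = +-36 mm; the plunger is seen under it from the +x and -x sides. A brass stub sticks out 22 mm at +x. Origin at the centre of the underside, z up. Valve and rack may change sides.
- guide_hole (a point): Centre of the upper mouth of the round guide hole in the valve's bridge plate, 98 mm above the bench. Hole 14 mm wide with a 2 mm chamfer at the top, 8 mm deep (through), vertical, straight above the plunger.
- plunger_top (a point): Centre of the plunger's flat round steel cap (24 mm wide, 4 mm thick, on a 14 mm stem), 62 mm above the bench at rest, 36 mm below the mouth of the guide hole; it goes down with the plunger. A 2 mm dark band on the stem has its middle at the collar's top (40 mm above the bench) when the plunger is 10 mm down.
- plunger (a joint): Downward travel of the spring plunger in m: 0 at rest (up), 0.020 at its lower stop. Spring: about 2 N to start it, 5.6 N at 10 mm, 9 N at the stop; it comes back up when released.
- rack: Tool rack, fixed to the bench: wooden block 60 x 190 x 55 mm (x, y, z) with three upright blind holes 11.2 mm wide, 45 mm deep, at x = 0 and y = -60, 0, +60 mm. Origin at the centre of the underside, z up. Three loose tools stand upright in it, in any order, their tips 10 mm above the bench; raise one 45 mm to clear its hole.
- pin: The push pin, all steel, 150 g: round straight shank 10 mm wide and 90 mm long with a tip that tapers over the last 6 mm to 6 mm, and on top a knurled cylindrical head 24 mm wide and 30 mm tall; 120 mm long in all, the tallest of the three tools. Origin at the centre of the tip, z along the shank towards the head. In the rack its tip stands 10 mm above the bench.
- pin_tip (a point): Centre of the end face of the push pin's tip (the same point as the pin's origin).
- pin_head (a point): Centre of the push pin's head, on its axis 105 mm from the tip; the place to grip.
- tee_key: Not to be used: steel tool with a 10 mm shank and a level round cross-bar (50 mm long, 12 mm thick) on top, standing in the rack, its top 96 mm above the bench. Origin at its tip.
- disc_key: Not to be used: steel tool with a 10 mm shank and a flat disc (38 mm wide, 7 mm thick) on top, standing in the rack, its top 87 mm above the bench. Origin at its tip.
- coupling: Bystander: small brass coupling, 32 mm wide, 28 mm tall, near the valve. Origin under its centre.
- wrench: Bystander: steel wrench 150 mm long, lying beside the rack. Origin under its middle.
- canister: Bystander: copper canister, 74 mm wide, 120 mm tall, towards the far side of the bench. Origin under its centre.
- amber_bottle: Bystander: brown glass bottle, 60 mm wide, 130 mm tall, towards the far side. Origin under its centre.
- book: Bystander: red book 110 x 160 x 24 mm lying at the right. Origin under its centre.
- jar: Bystander: small glass jar, 56 mm wide, 75 mm tall, at the left. Origin under its centre.
- screwdriver: Bystander: screwdriver 180 mm long, lying at the far side. Origin under its middle.
Mind the look-alikes: they are no part of the job. Leave any blue look-alike of the rack alone.

How it is judged (in metres and radians):
On the way, in this order (a step that is already met when the one before it is completed fails the run):
1. the push pin is out of the rack: its tip is above the rack's top (z of pin_tip in the frame of rack above 0.06 m and contact force between the fingers and pin above 2 N), for 0.1 s.
2. the pin's tip is through the guide hole, below the bridge plate (horizontal distance between pin_tip and guide_hole below 0.006 m and z of pin_tip in the frame of valve below 0.085 m and angle between the z axis of pin and the z axis of valve, either way round below 0.15 rad), for 0.05 s.
3. the plunger is held between 6 and 14 mm down by the pin (all of step 2 and value of joint plunger between 0.006 and 0.014 m and contact force between pin and plunger above 1 N and contact force between the fingers and pin above 2 N), for 0.5 s.
At the end, for the whole second after the job is handed in: The pin is through the guide hole, upright within 0.15 rad, its tip at least 5 mm below the bridge plate; its tip presses the plunger (over 1 N) and keeps it 6 to 14 mm down (half of its 20 mm travel, +-4 mm) and still (under 10 mm/s); the fingers still grip the pin (over 2 N) (all of step 3 and velocity of joint plunger between -0.01 and 0.01 m/s); the arm keeps its last pose, push and grip.
It fails at once if the plunger is driven to its lower stop (over 19 mm) (value of joint plunger above 0.019 m).
It fails at once if the plunger is touched by the fingers or the arm instead of the pin (contact force between any of the fingers, the arm and plunger above 0.5 N).
It fails at once if another tool or a bystander is moved by more than 30 mm (distance of any of coupling, wrench, canister, amber_bottle, book, jar, screwdriver, tee_key, disc_key from where it was at the start of the episode above 0.03 m).
It also fails if it takes over 43 s, if anything falls off the work surface, if the arm or the gripper's body presses on something with over 40 N, if the wrist force passes 120 N, or if a joint passes its speed limit or range.

### The arm

A 6-joint arm with a two-finger parallel gripper is mounted at the origin on the work surface. World frame = base frame: x ahead of the robot, y to its left, z up, the work surface at z = 0. Lengths are in m, angles in degrees, forces in N, time in s.
With the tool pointing down it reaches from about 0.375 to 0.75 m from the base axis. Payload 9 kg.
Tool frame: the origin (TCP) lies on the centre line of the jaws, within the pads' length; the fingertips stand 14 mm ahead of it and the grasp point (between the pads) lies 5 mm behind it (arm.tip_reach is the distance from the TCP to the fingertips, in m); z points along the fingers, y is the line along which they close (so a half turn about z gives the same grasp; the last joint's range is limited). The gripper opens to 85 mm and grips with 20 to 120 N. Pads are 22 mm wide; open, the fingers measure 114 mm over their backs; the gripper's body (76 mm by 85 mm) begins 54 mm behind the grasp point. The pads swing forward as they close: fully open they stand 13 mm farther back than shut.
Start: joints at [-85.296, 5.964, 5.575, 89.605, 0, 77.527], TCP at [0.177, -0.573, 0.245] pointing down, gripper open.
Joint ranges: [-171.21, 171.21], [-48.23, 106.86], [-62.78, 66.21], [-105.2, 120.99], [-86.42, 89.51], [-180, 180]. Speed limits (degrees/s): [127.2, 127.2, 147.25, 180, 180, 180].

### API

Orientations are given as a 3x3 rotation matrix whose columns are the frame's x, y, z axes.
In Python, from cell import arm gives the robot as it stands.
- The arm moves only by the tool arm_command, never from a script. Its argument "steps" is a list of rows, each an object with "offset": the shift along the tool's x, y, z as a fraction of full scale, a list of three; "delta_rot": the turn, a rotation vector about the tool's x, y, z as a fraction of full scale, a list of three; "gripper": the closure, from -1 (fully open) to 1 (shut). A call has 1 to 10 rows; each row shifts and turns the commanded pose from where the row before left it, along the tool's axes as they then stand; what a row does not reach is not made up. Full scale, the value 1, is 25 mm for a shift and 0.08 rad for a turn. A row lasts 1/8 s, in which the tool goes at most 62.5 mm and 10.7 degrees, less where a joint would pass 70% of its speed; a pose out of reach is approached as far as the arm can. A call with a number of a shift or a turn outside -1 to 1 is refused whole. A call with a gripper value outside its range is refused whole. The fingers move at their own pace and stop on an object; "newtons" is the grip in N (left out, the last holds). Time passes only in rows, so rows that do not move let the fingers close. It gives the time, the measured TCP pose, the force, the opening and the grip force at its end, in the units of the state.
- arm.read_state(): the state, without advancing time (a new reading comes with each control period).
- arm.camera(name): name is "scene" or "side" or "wrist"; returns the picture (384x512x3 uint8, blue, green, red); there is no depth.
- arm.calibration(name): a dict with "fx", "fy", "cx", "cy" (pixels), "position" and "orientation" of the camera in the world; the wrist camera has in their place "hand_eye" (4x4, takes a point from camera to tool coordinates, whose origin is the TCP and whose axes are the flange's). Camera axes: x right, y down, z forward; pixel columns grow to the right and rows downward; lengths in m; the calibration is good to about 2 mm. A picture is of the moment at which its call begins: read the wrist's pose just before it. calibration takes no time and is no camera call.
- arm.sign_off(): hands the job in; it is judged then, once.
The state is a dict: "clock": time; "qpos": joint angles; "joint_vel": joint speeds; "tau": joint torques, N m; "eef_pos": TCP position; "orientation": TCP orientation; "ft_force": force on the tool from outside, world axes, zero at the start; "torque": the same for the moment, N m; "gripper_width": opening from 0.0 (shut) to 1.0 (fully open); "gripper_force": force on a finger pad.
Only numpy, scipy, OpenCV 4.12 (cv2) and the standard library are available. Lean on these libraries where they do the work, as an engineer would, in place of code of your own. Each camera call takes 0.05 s, during which the arm holds its last target. There are 200 camera calls.

## Working session

There is one attempt and no reset: what is moved stays moved. The work goes in short steps, Python scripts to look and compute and a tool call to move; the robot and the scene stay as the last step left them, time stands still between calls to the robot, and variables do not carry over. Pictures are saved under pics/ and viewed, at most 10 in all, crops included, and the job is handed in when it is done.

Besides the shell and the picture viewer there is one more tool, called after "Call:" by a JSON object that holds its "op" and its "data", one argument or row to a line. arm_command: Moves the arm, as the interface text tells. Its arguments: {"type":"object","properties":{"steps":{"type":"array","items":{"type":"object","properties":{"offset":{"type":"array","items":{"type":"number"}},"delta_rot":{"type":"array","items":{"type":"number"}},"gripper":{"type":"number"}}}},"newtons":{"type":"number"}},"required":["steps"]}

```bash
mkdir -p pics; ls; python3 - <<'E'
from cell import arm
import cv2,numpy as np
a=arm.camera("scene");b=arm.camera("side")
cv2.imwrite("pics/scene.png",a);cv2.imwrite("pics/side.png",b)
s=arm.read_state();print(s)
for n in("scene","side","wrist"):print(n,arm.calibration(n))
E
```

```text
pics
{'clock': 0.1, 'qpos': array([-8.52963710e+01,  5.99545514e+00,  5.53246769e+00,  8.96036728e+01,
       -5.65563129e-04,  7.75262616e+01]), 'joint_vel': array([ 0.0117609 , -0.04633435,  0.01811141,  0.07701172, -0.09959593,
        0.05719273]), 'tau': array([ 6.78090379e-03, -5.58206642e+01,  5.04721498e+01,  1.30104346e-02,
       -3.37303118e-04, -2.44472986e-06]), 'eef_pos': array([ 0.17717764, -0.57296177,  0.24460658]), 'orientation': array([[ 9.55395107e-01,  2.95330624e-01, -1.05241775e-04],
       [ 2.95330544e-01, -9.55394435e-01,  1.15871355e-03],
       [ 2.41656188e-04, -1.13811036e-03, -9.99999323e-01]]), 'ft_force': array([-0.6890587 , -0.27716703, -0.42746794]), 'torque': array([ 0.03958529, -0.01826532, -0.0184171 ]), 'gripper_force': 0.0, 'gripper_width': 1.002637488381313}
scene {'fx': 442.0467908347201, 'fy': 442.0467908347201, 'cx': 255.93507830863277, 'cy': 192.41232118858144, 'position': array([1.45058899, 0.3809384 , 0.96494303]), 'orientation': array([[-0.37251937,  0.63196692, -0.67959336],
       [ 0.9277697 ,  0.23645244, -0.28867566],
       [-0.02174197, -0.7380434 , -0.67440287]])}
side {'fx': 354.2494889881692, 'fy': 354.2494889881692, 'cx': 254.90584802923763, 'cy': 187.59062579256306, 'position': array([0.05568192, 0.66317291, 0.84096185]), 'orientation': array([[-0.77150062, -0.41456082,  0.4826242 ],
       [-0.6361626 ,  0.4917276 , -0.59455959],
       [ 0.00916147, -0.76573056, -0.64309624]])}
wrist {'fx': 320.418570030233, 'fy': 320.418570030233, 'cx': 259.4284606263856, 'cy': 191.72265818555616, 'hand_eye': array([[-1.01083034e-03, -9.49986767e-01, -3.12288521e-01,
         8.02007580e-02],
       [ 9.99998457e-01, -1.40885935e-03,  1.04893049e-03,
        -4.15867711e-04],
       [-1.43644069e-03, -3.12286979e-01,  9.49986726e-01,
        -1.28198556e-01],
       [ 0.00000000e+00,  0.00000000e+00,  0.00000000e+00,
         1.00000000e+00]])}
```

View pics/scene.png

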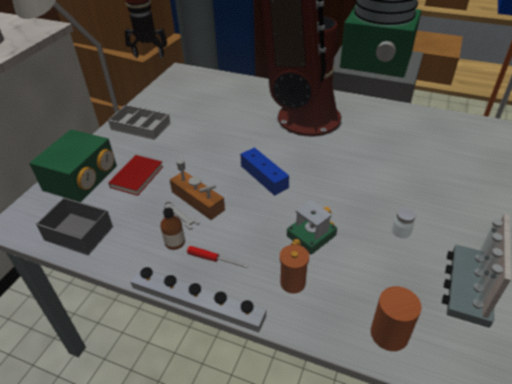

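View pics/side.png

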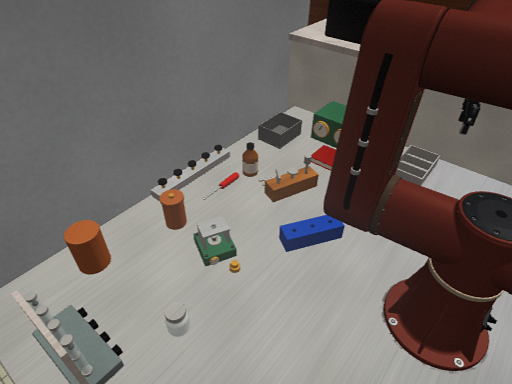

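The scene view shows the brown rack at (197,195) with the tallest tool at its left end (181,168), and two other tools at about (197,186) and (210,190). A blue look-alike rack is at (264,170) and the valve at (312,227). The side view shows the rack at (292,183) with the tall tool at (308,160), and the valve at (214,240).

Candidates for the pin are the scene pixels (181,168), (197,186) and (210,190), plus the grey fixture pegs at (495,260), which are not in the rack. The tallest, with a cylindrical head, is (181,168). I'll check it in a close crop.

```bash
python3 - <<'E'
import cv2,numpy as np
a=cv2.imread("pics/scene.png");b=cv2.imread("pics/side.png")
def c(i,x,y,w=66,h=50):return cv2.resize(i[y:y+h,x:x+w],(396,300),interpolation=cv2.INTER_CUBIC)
cv2.imwrite("pics/crops.png",np.vstack([np.hstack([c(a,164,156),c(a,280,202)]),np.hstack([c(b,260,148),c(b,184,214)])]))
E
```

```text
(no output)
```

View pics/crops.png

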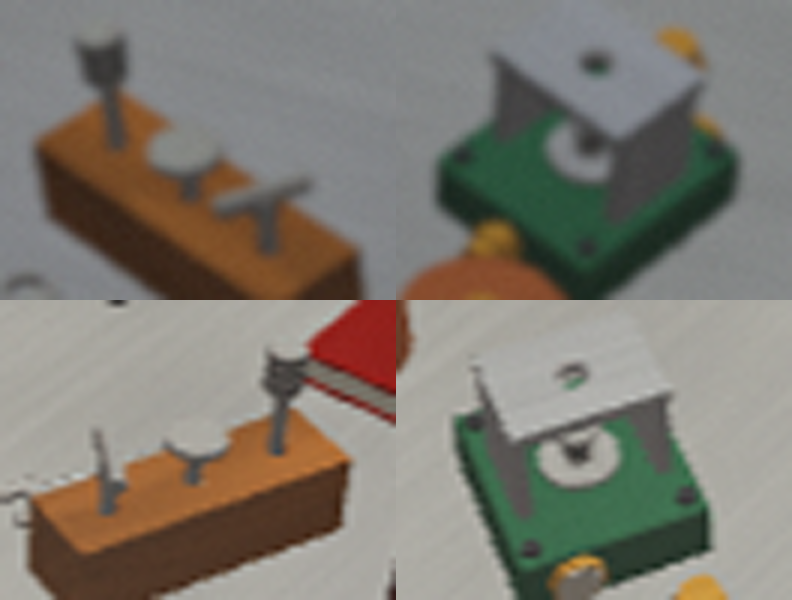

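```bash
cat > h.py <<'E'
from cell import arm
import numpy as np,cv2
def ray(c,p):
    C=arm.calibration(c); d=C['orientation']@[(p[0]-C['cx'])/C['fx'],(p[1]-C['cy'])/C['fy'],1]
    return np.array(C['position']),d
def plane(c,p,z):
    o,d=ray(c,p);return o+d*(z-o[2])/d[2]
E
python3 - <<'E'
from h import *
P={'head':((180.3,161.8),(307.6,156.3),.130),'hole':((313.1,211.9),(213.2,226.1),.098),'shankbase':((183.3,180.1),(305.9,173.1),.055),'tee':((208.6,196.8),(277.4,182.9),.055),
'brass':((0,0),(234.5,266),.02)}
for k,(a,b,z) in P.items():
    p,q=plane('scene',a,z),plane('side',b,z)
    o1,d1=ray('scene',a);o2,d2=ray('side',b)
    t=np.linalg.lstsq(np.c_[d1,-d2],o2-o1,rcond=None)[0]
    print(k,p[:2].round(4),q[:2].round(4),'tri',((o1+d1*t[0]+o2+d2*t[1])/2).round(4))
s=arm.read_state();print(s['orientation'].T@(np.array([0,0,0])))
E
```

```text
head [ 0.5617 -0.2441] [ 0.5566 -0.2441] tri [ 0.5583 -0.2467  0.1273]
hole [0.5957 0.1876] [0.5954 0.187 ] tri [0.5954 0.1873 0.0979]
shankbase [ 0.5606 -0.2456] [ 0.5559 -0.2461] tri [ 0.5574 -0.2482  0.0523]
tee [ 0.6022 -0.1356] [ 0.6015 -0.1341] tri [ 0.602  -0.1354  0.0544]
brass [-0.5999 -2.196 ] [0.4952 0.2098] tri [ 0.6668 -0.0171  0.425 ]
[0. 0. 0.]
```

The crops confirm the choice. The left-end tool in the scene view (181,162) has the tall cylindrical head, the middle one is the disc and the right one is the tee. The two camera rays agree: pin axis at about (0.558, -0.246) with its top at 0.127 (0.130 expected), and hole at (0.595, 0.187, 0.098). I'm flying over the pin now.

Call:
{"op": "arm_command", "data": {
  "steps": [
    {"offset": [0.92,-0.4,0],"gripper": -1},
    {"offset": [0.92,-0.4,0],"gripper": -1},
    {"offset": [0.92,-0.4,0],"gripper": -1},
    {"offset": [0.92,-0.4,0],"gripper": -1},
    {"offset": [0.92,-0.4,0],"gripper": -1},
    {"offset": [0.92,-0.4,0],"gripper": -1},
    {"offset": [0.92,-0.4,0],"gripper": -1},
    {"offset": [0.92,-0.4,0],"gripper": -1},
    {"offset": [0.92,-0.4,0],"gripper": -1},
    {"offset": [0.92,-0.4,0],"gripper": -1}
  ]
}}

```text
invalid input
```

Call:
{"op": "arm_command", "data": {
  "steps": [
    {"offset": [0.92,-0.4,0],"gripper": -1},
    {"offset": [0.92,-0.4,0],"gripper": -1},
    {"offset": [0.92,-0.4,0],"gripper": -1},
    {"offset": [0.92,-0.4,0],"gripper": -1},
    {"offset": [0.92,-0.4,0],"gripper": -1},
    {"offset": [0.92,-0.4,0],"gripper": -1},
    {"offset": [0.92,-0.4,0],"gripper": -1},
    {"offset": [0.92,-0.4,0],"gripper": -1},
    {"offset": [0.92,-0.4,0],"gripper": -1},
    {"offset": [0.92,-0.4,0],"gripper": -1}
  ]
}}

```text
invalid input
```

Call:
{"op": "arm_command", "data": {
  "steps": [
    {"delta_rot": [0,0,-1],"gripper": -1},
    {"delta_rot": [0,0,-1],"gripper": -1},
    {"delta_rot": [0,0,-1],"gripper": -1},
    {"delta_rot": [0,0,-1],"gripper": -1},
    {"delta_rot": [0,0,-1],"gripper": -1},
    {"delta_rot": [0,0,-1],"gripper": -1},
    {"delta_rot": [0,0,-1],"gripper": -1},
    {"delta_rot": [0,0,-1],"gripper": -1},
    {"delta_rot": [0,0,-1],"gripper": -1},
    {"delta_rot": [0,0,-1],"gripper": -1}
  ]
}}

```text
invalid input
```

Call:
{"op": "arm_command", "data": {
  "steps": [
    {"delta_rot": [0,0,-1],"gripper": -1},
    {"delta_rot": [0,0,-0.3],"gripper": -1},
    {"gripper": -1},
    {"gripper": -1}
  ]
}}

```text
invalid input
```

```bash
python3 - <<'E'
from h import *
s=arm.read_state();im=arm.camera("wrist");cv2.imwrite("pics/w1.png",im)
np.savez("w1.npz",p=s['eef_pos'],R=s['orientation'])
R,p=s['orientation'],s['eef_pos'];print(s['clock'],p,R.round(4).tolist())
C=arm.calibration('wrist');H=C['hand_eye']
for q in([.558,-.246,.130],[.558,-.246,.10]):
    c=np.linalg.inv(H)@np.r_[R.T@(np.array(q)-p),1];print(C['fx']*c[0]/c[2]+C['cx'],C['fy']*c[1]/c[2]+C['cy'])
E
```

```text
0.1 [ 0.17717764 -0.57296177  0.24460658] [[0.9554, 0.2953, -0.0001], [0.2953, -0.9554, 0.0012], [0.0002, -0.0011, -1.0]]
-312.7567442095208 -1057.3473083714453
-196.74779719410628 -825.3992845775579
```

View pics/w1.png

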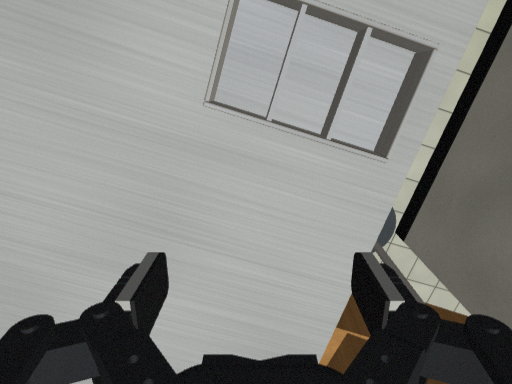

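The calls were refused, so the view is still the start pose, showing a grey tray and the open fingers. I'll retry with every field filled in.

Call:
{"op": "arm_command", "data": {
  "steps": [
    {"offset": [0.92,-0.4,0],"delta_rot": [0,0,0],"gripper": -1},
    {"offset": [0.92,-0.4,0],"delta_rot": [0,0,0],"gripper": -1}
  ],
  "newtons": 60
}}

```text
clock: 0.4
eef_pos: [0.2164, -0.5393, 0.2452]
orientation: [[0.955, 0.295, 0.0], [0.295, -0.955, 0.0], [0.0, -0.0, -1.0]]
ft_force: [1.1, -0.2, 0.7]
gripper_width: 0.997
gripper_force: 0.0
```

Call:
{"op": "arm_command", "data": {
  "steps": [
    {"offset": [0.92,-0.4,0],"delta_rot": [0,0,0],"gripper": -1},
    {"offset": [0.92,-0.4,0],"delta_rot": [0,0,0],"gripper": -1},
    {"offset": [0.92,-0.4,0],"delta_rot": [0,0,0],"gripper": -1},
    {"offset": [0.92,-0.4,0],"delta_rot": [0,0,0],"gripper": -1},
    {"offset": [0.92,-0.4,0],"delta_rot": [0,0,0],"gripper": -1},
    {"offset": [0.92,-0.4,0],"delta_rot": [0,0,0],"gripper": -1},
    {"offset": [0.92,-0.4,0],"delta_rot": [0,0,0],"gripper": -1},
    {"offset": [0.92,-0.4,0],"delta_rot": [0,0,0],"gripper": -1},
    {"offset": [0.92,-0.4,0],"delta_rot": [0,0,0],"gripper": -1}
  ],
  "newtons": 60
}}

```text
clock: 1.52
eef_pos: [0.3878, -0.3914, 0.2455]
orientation: [[0.955, 0.297, 0.0], [0.297, -0.955, -0.0], [0.0, 0.0, -1.0]]
ft_force: [-0.3, 0.3, 1.3]
gripper_width: 1.002
gripper_force: 0.0
```

Call:
{"op": "arm_command", "data": {
  "steps": [
    {"offset": [0.92,-0.4,0],"delta_rot": [0,0,0],"gripper": -1},
    {"offset": [0.92,-0.4,0],"delta_rot": [0,0,0],"gripper": -1},
    {"offset": [0.92,-0.4,0],"delta_rot": [0,0,0],"gripper": -1},
    {"offset": [0.92,-0.4,0],"delta_rot": [0,0,0],"gripper": -1},
    {"offset": [0.92,-0.4,0],"delta_rot": [0,0,0],"gripper": -1},
    {"offset": [0.92,-0.4,0],"delta_rot": [0,0,0],"gripper": -1},
    {"offset": [0.92,-0.4,0],"delta_rot": [0,0,0],"gripper": -1},
    {"offset": [0.92,-0.4,0],"delta_rot": [0,0,0],"gripper": -1},
    {"offset": [0.92,-0.4,0],"delta_rot": [0,0,0],"gripper": -1}
  ],
  "newtons": 60
}}

```text
clock: 2.65
eef_pos: [0.5585, -0.2439, 0.2455]
orientation: [[0.955, 0.297, 0.0], [0.297, -0.955, -0.0], [0.0, 0.0, -1.0]]
ft_force: [-0.4, -0.9, -0.3]
gripper_width: 1.0
gripper_force: 0.0
```

Call:
{"op": "arm_command", "data": {
  "steps": [
    {"offset": [0,0,0],"delta_rot": [0,0,-1],"gripper": -1},
    {"offset": [0,0,0],"delta_rot": [0,0,-1],"gripper": -1},
    {"offset": [0,0,0],"delta_rot": [0,0,-1],"gripper": -1},
    {"offset": [0,0,0],"delta_rot": [0,0,-1],"gripper": -1},
    {"offset": [0,0,0],"delta_rot": [0,0,-1],"gripper": -1},
    {"offset": [0,0,0],"delta_rot": [0,0,-1],"gripper": -1},
    {"offset": [0,0,0],"delta_rot": [0,0,-1],"gripper": -1},
    {"offset": [0,0,0],"delta_rot": [0,0,-1],"gripper": -1},
    {"offset": [0,0,0],"delta_rot": [0,0,-1],"gripper": -1},
    {"offset": [0,0,0],"delta_rot": [0,0,-1],"gripper": -1}
  ],
  "newtons": 60
}}

```text
clock: 3.9
eef_pos: [0.5579, -0.2445, 0.2455]
orientation: [[0.45, 0.893, 0.0], [0.893, -0.45, 0.0], [0.0, 0.0, -1.0]]
ft_force: [-0.0, -0.1, -0.0]
gripper_width: 1.0
gripper_force: 0.0
```

Call:
{"op": "arm_command", "data": {
  "steps": [
    {"offset": [0,0,0],"delta_rot": [0,0,-1],"gripper": -1},
    {"offset": [0,0,0],"delta_rot": [0,0,-0.3],"gripper": -1},
    {"offset": [0,0,0],"delta_rot": [0,0,0],"gripper": -1}
  ],
  "newtons": 60
}}

```text
clock: 4.28
eef_pos: [0.5577, -0.2455, 0.2454]
orientation: [[0.359, 0.933, 0.0], [0.933, -0.359, -0.0], [-0.0, 0.0, -1.0]]
ft_force: [0.6, 0.8, -0.4]
gripper_width: 1.001
gripper_force: 0.0
```

```bash
python3 - <<'E'
from h import *
s=arm.read_state();im=arm.camera("wrist");cv2.imwrite("pics/w2.png",im)
R,p=s['orientation'],s['eef_pos'];print(s['clock'],p,R.round(4).tolist())
np.savez("w2.npz",p=p,R=R)
C=arm.calibration('wrist');H=C['hand_eye']
for q in([.558,-.246,.130],[.558,-.246,.10]):
    c=np.linalg.inv(H)@np.r_[R.T@(np.array(q)-p),1];print(C['fx']*c[0]/c[2]+C['cx'],C['fy']*c[1]/c[2]+C['cy'])
E
```

```text
4.275 [ 0.55774297 -0.24548022  0.24541765] [[0.3591, 0.9333, 0.0001], [0.9333, -0.3591, -0.0001], [-0.0, 0.0001, -1.0]]
260.0626596763037 192.33547002000662
259.9801155913135 181.7165884442991
```

View pics/w2.png

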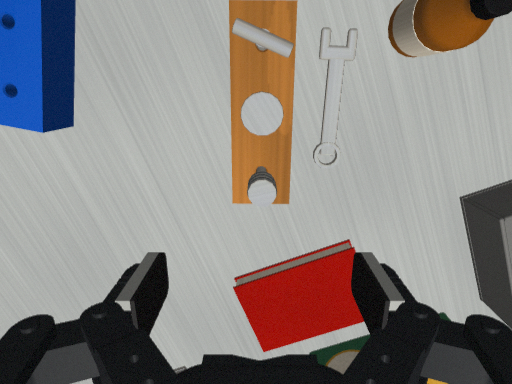

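The wrist view shows the pin head top at (262,191), predicted at (260,192), so the offset is about 1 mm. The disc is at (262,113), the tee at (263,38) and the rack is aligned with the tool. I'm descending and gripping.

Call:
{"op": "arm_command", "data": {
  "steps": [
    {"offset": [0,0.05,0.9],"delta_rot": [0,0,0],"gripper": -1},
    {"offset": [0,0,0.9],"delta_rot": [0,0,0],"gripper": -1},
    {"offset": [0,0,0.9],"delta_rot": [0,0,0],"gripper": -1},
    {"offset": [0,0,0.9],"delta_rot": [0,0,0],"gripper": -1},
    {"offset": [0,0,0.9],"delta_rot": [0,0,0],"gripper": -1},
    {"offset": [0,0,0.9],"delta_rot": [0,0,0],"gripper": -1},
    {"offset": [0,0,0],"delta_rot": [0,0,0],"gripper": -1}
  ],
  "newtons": 60
}}

```text
clock: 5.2
eef_pos: [0.5577, -0.2458, 0.1085]
orientation: [[0.36, 0.933, -0.003], [0.933, -0.36, 0.002], [0.001, -0.003, -1.0]]
ft_force: [0.8, -0.6, 0.0]
gripper_width: 0.999
gripper_force: 0.0
```

Call:
{"op": "arm_command", "data": {
  "steps": [
    {"offset": [0,0,0],"delta_rot": [0,0,0],"gripper": 1},
    {"offset": [0,0,0],"delta_rot": [0,0,0],"gripper": 1},
    {"offset": [0,0,0],"delta_rot": [0,0,0],"gripper": 1},
    {"offset": [0,0,0],"delta_rot": [0,0,0],"gripper": 1},
    {"offset": [0,0,0],"delta_rot": [0,0,0],"gripper": 1},
    {"offset": [0,0,0],"delta_rot": [0,0,0],"gripper": 1},
    {"offset": [0,0,0],"delta_rot": [0,0,0],"gripper": 1},
    {"offset": [0,0,0],"delta_rot": [0,0,0],"gripper": 1}
  ],
  "newtons": 60
}}

```text
clock: 6.2
eef_pos: [0.5591, -0.247, 0.111]
orientation: [[0.359, 0.933, 0.001], [0.933, -0.359, -0.001], [-0.0, 0.001, -1.0]]
ft_force: [0.1, 1.3, 5.2]
gripper_width: 0.266
gripper_force: 58.5
```

Call:
{"op": "arm_command", "data": {
  "steps": [
    {"offset": [0,0,-0.5],"delta_rot": [0,0,0],"gripper": 1},
    {"offset": [0,0,-0.8],"delta_rot": [0,0,0],"gripper": 1},
    {"offset": [0,0,-0.9],"delta_rot": [0,0,0],"gripper": 1},
    {"offset": [0,0,-0.9],"delta_rot": [0,0,0],"gripper": 1},
    {"offset": [0,0,-0.9],"delta_rot": [0,0,0],"gripper": 1},
    {"offset": [0,0,-0.9],"delta_rot": [0,0,0],"gripper": 1},
    {"offset": [0,0,-0.2],"delta_rot": [0,0,0],"gripper": 1},
    {"offset": [0,0,0],"delta_rot": [0,0,0],"gripper": 1}
  ],
  "newtons": 60
}}

```text
clock: 7.2
eef_pos: [0.5588, -0.2468, 0.2381]
orientation: [[0.359, 0.933, 0.0], [0.933, -0.359, -0.0], [-0.0, 0.0, -1.0]]
ft_force: [-0.1, 0.3, -2.0]
gripper_width: 0.263
gripper_force: 59.3
```

```bash
python3 - <<'E'
from h import *
s=arm.read_state();R,p=s['orientation'],s['eef_pos'];print(s['clock'],p)
a,b=arm.camera("scene"),arm.camera("side")
def px(n,q):
    C=arm.calibration(n);c=C['orientation'].T@(np.array(q)-C['position']);return C['fx']*c[0]/c[2]+C['cx'],C['fy']*c[1]/c[2]+C['cy']
out=[]
for n,i in(('scene',a),('side',b)):
    t=p-[0,0,.100];u,v=px(n,t);print(n,u,v,px(n,p))
    x,y=int(u)-33,int(v)-35;print(x,y);out.append(cv2.resize(i[y:y+50,x:x+66],(396,300),interpolation=cv2.INTER_CUBIC))
cv2.imwrite("pics/lift.png",np.hstack(out))
print('move tool mm',1000*R.T@(np.array([.5955,.1873,p[2]])-p))
E
```

```text
7.2 [ 0.55881297 -0.24678969  0.23807471]
scene 179.61273925333626 158.97325715838122 (np.float64(174.8311323144679), np.float64(131.66892316033747))
146 123
side 307.72729050235347 153.82172100018673 (np.float64(310.90378745744346), np.float64(128.81445296533818))
274 118
move tool mm [ 4.18344776e+02 -1.21521342e+02 -8.20166681e-02]
```

View pics/lift.png

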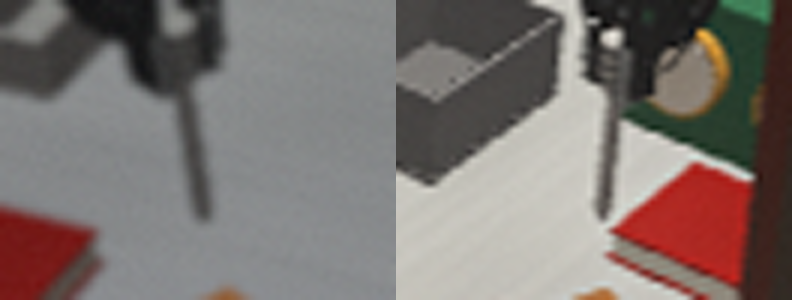

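The pin is gripped straight. The tip is seen at scene (180,159) and side (308,154), within 1 px of prediction. I'm moving above the hole.

Call:
{"op": "arm_command", "data": {
  "steps": [
    {"offset": [0.98,-0.286,0],"delta_rot": [0,0,0],"gripper": 1},
    {"offset": [0.98,-0.286,0],"delta_rot": [0,0,0],"gripper": 1},
    {"offset": [0.98,-0.286,0],"delta_rot": [0,0,0],"gripper": 1},
    {"offset": [0.98,-0.286,0],"delta_rot": [0,0,0],"gripper": 1},
    {"offset": [0.98,-0.286,0],"delta_rot": [0,0,0],"gripper": 1},
    {"offset": [0.98,-0.286,0],"delta_rot": [0,0,0],"gripper": 1},
    {"offset": [0.98,-0.286,0],"delta_rot": [0,0,0],"gripper": 1},
    {"offset": [0.98,-0.286,0],"delta_rot": [0,0,0],"gripper": 1},
    {"offset": [0.98,-0.286,0],"delta_rot": [0,0,0],"gripper": 1}
  ],
  "newtons": 60
}}

```text
clock: 8.43
eef_pos: [0.5772, -0.0158, 0.2372]
orientation: [[0.358, 0.934, -0.001], [0.934, -0.358, 0.0], [0.0, -0.001, -1.0]]
ft_force: [-0.8, 0.1, -0.6]
gripper_width: 0.261
gripper_force: 59.3
```

Call:
{"op": "arm_command", "data": {
  "steps": [
    {"offset": [0.98,-0.286,0],"delta_rot": [0,0,0],"gripper": 1},
    {"offset": [0.98,-0.286,0],"delta_rot": [0,0,0],"gripper": 1},
    {"offset": [0.98,-0.286,0],"delta_rot": [0,0,0],"gripper": 1},
    {"offset": [0.98,-0.286,0],"delta_rot": [0,0,0],"gripper": 1},
    {"offset": [0.98,-0.286,0],"delta_rot": [0,0,0],"gripper": 1},
    {"offset": [0.98,-0.286,0],"delta_rot": [0,0,0],"gripper": 1},
    {"offset": [0.98,-0.286,0],"delta_rot": [0,0,0],"gripper": 1},
    {"offset": [0.98,-0.286,0],"delta_rot": [0,0,0],"gripper": 1},
    {"offset": [0.07,0,0],"delta_rot": [0,0,0],"gripper": 1}
  ],
  "newtons": 60
}}

```text
clock: 9.55
eef_pos: [0.5943, 0.1895, 0.237]
orientation: [[0.356, 0.934, -0.001], [0.934, -0.356, 0.0], [-0.0, -0.001, -1.0]]
ft_force: [-0.2, -1.2, -1.3]
gripper_width: 0.263
gripper_force: 59.3
```

Call:
{"op": "arm_command", "data": {
  "steps": [
    {"offset": [0,0,0.5],"delta_rot": [0,0,0],"gripper": 1},
    {"offset": [0,0,0.5],"delta_rot": [0,0,0],"gripper": 1},
    {"offset": [0,0,0],"delta_rot": [0,0,0],"gripper": 1},
    {"offset": [0,0,0],"delta_rot": [0,0,0],"gripper": 1}
  ],
  "newtons": 60
}}

```text
clock: 10.05
eef_pos: [0.5954, 0.1868, 0.2128]
orientation: [[0.359, 0.933, -0.0], [0.933, -0.359, -0.0], [-0.0, -0.0, -1.0]]
ft_force: [-0.7, -0.4, -0.6]
gripper_width: 0.262
gripper_force: 59.3
```

```bash
python3 - <<'E'
from h import *
s=arm.read_state();R,p=s['orientation'],s['eef_pos'];print(s['clock'],p)
a,b=arm.camera("scene"),arm.camera("side")
out=[]
for n,i in(('scene',a),('side',b)):
    C=arm.calibration(n)
    for q in(p-[0,0,.1],[.5955,.1873,.098]):
        c=C['orientation'].T@(np.array(q)-C['position']);u,v=C['fx']*c[0]/c[2]+C['cx'],C['fy']*c[1]/c[2]+C['cy'];print(n,u,v)
    x,y=int(u)-25,int(v)-30;print(x,y);out.append(cv2.resize(i[y:y+50,x:x+50],(400,400),interpolation=cv2.INTER_CUBIC))
cv2.imwrite("pics/above.png",np.hstack(out))
print('move tool mm',1000*R.T@(np.array([.5955,.1873,p[2]])-p))
E
```

```text
10.05 [0.59536297 0.18679843 0.21276711]
scene 313.1984942110544 207.93677754582228
scene 313.00892069828905 211.8310494425695
288 181
side 212.90540129305774 222.46401249852812
side 213.09213955242808 226.1358295083553
188 196
move tool mm [ 5.17298854e-01 -5.24134301e-02 -7.53017553e-05]
```

View pics/above.png

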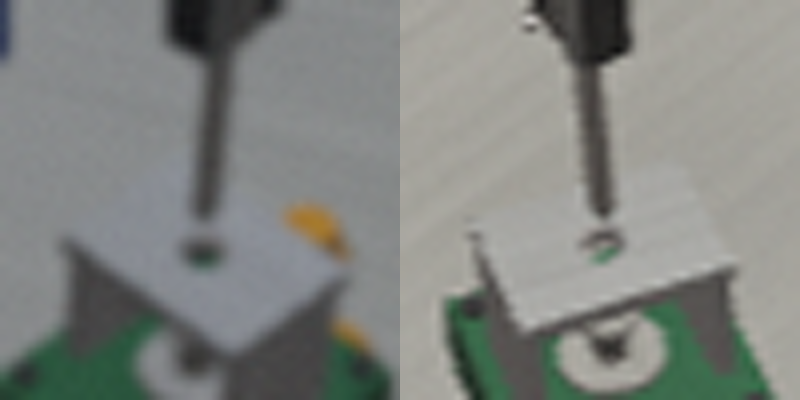

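In the crops the tip (scene 205,215; side 601,213) sits right above the hole (scene 202,250; side 602,243). I'm inserting gently.

Call:
{"op": "arm_command", "data": {
  "steps": [
    {"offset": [0.02,0,0.2],"delta_rot": [0,0,0],"gripper": 1},
    {"offset": [0,0,0.3],"delta_rot": [0,0,0],"gripper": 1},
    {"offset": [0,0,0.3],"delta_rot": [0,0,0],"gripper": 1},
    {"offset": [0,0,0.3],"delta_rot": [0,0,0],"gripper": 1},
    {"offset": [0,0,0],"delta_rot": [0,0,0],"gripper": 1}
  ],
  "newtons": 60
}}

```text
clock: 10.78
eef_pos: [0.5951, 0.1876, 0.1842]
orientation: [[0.359, 0.933, -0.001], [0.933, -0.359, -0.0], [-0.001, -0.001, -1.0]]
ft_force: [-0.9, -0.5, -1.7]
gripper_width: 0.265
gripper_force: 59.3
```

Free of contact with the tip at about 83 mm. Continuing down to just above the cap.

Call:
{"op": "arm_command", "data": {
  "steps": [
    {"offset": [0,0,0.2],"delta_rot": [0,0,0],"gripper": 1},
    {"offset": [0,0,0.2],"delta_rot": [0,0,0],"gripper": 1},
    {"offset": [0,0,0.2],"delta_rot": [0,0,0],"gripper": 1},
    {"offset": [0,0,0],"delta_rot": [0,0,0],"gripper": 1},
    {"offset": [0,0,0],"delta_rot": [0,0,0],"gripper": 1}
  ],
  "newtons": 60
}}

```text
clock: 11.4
eef_pos: [0.5956, 0.1877, 0.1704]
orientation: [[0.359, 0.933, 0.0], [0.933, -0.359, -0.0], [0.0, 0.0, -1.0]]
ft_force: [-1.6, -0.4, -1.1]
gripper_width: 0.264
gripper_force: 59.3
```

Call:
{"op": "arm_command", "data": {
  "steps": [
    {"offset": [0,0,0.12],"delta_rot": [0,0,0],"gripper": 1},
    {"offset": [0,0,0.12],"delta_rot": [0,0,0],"gripper": 1},
    {"offset": [0,0,0],"delta_rot": [0,0,0],"gripper": 1},
    {"offset": [0,0,0],"delta_rot": [0,0,0],"gripper": 1}
  ],
  "newtons": 60
}}

```text
clock: 11.9
eef_pos: [0.5956, 0.1877, 0.1643]
orientation: [[0.359, 0.933, 0.0], [0.933, -0.359, -0.0], [-0.0, 0.0, -1.0]]
ft_force: [0.2, 1.2, -1.2]
gripper_width: 0.266
gripper_force: 59.3
```

Call:
{"op": "arm_command", "data": {
  "steps": [
    {"offset": [0,0,0.12],"delta_rot": [0,0,0],"gripper": 1},
    {"offset": [0,0,0],"delta_rot": [0,0,0],"gripper": 1},
    {"offset": [0,0,0],"delta_rot": [0,0,0],"gripper": 1}
  ],
  "newtons": 60
}}

```text
clock: 12.28
eef_pos: [0.5958, 0.1877, 0.1616]
orientation: [[0.359, 0.933, 0.001], [0.933, -0.359, -0.0], [0.0, 0.001, -1.0]]
ft_force: [1.9, -0.4, 0.9]
gripper_width: 0.262
gripper_force: 59.5
```

Call:
{"op": "arm_command", "data": {
  "steps": [
    {"offset": [0,0,0.12],"delta_rot": [0,0,0],"gripper": 1},
    {"offset": [0,0,0],"delta_rot": [0,0,0],"gripper": 1},
    {"offset": [0,0,0],"delta_rot": [0,0,0],"gripper": 1}
  ],
  "newtons": 60
}}

```text
clock: 12.65
eef_pos: [0.5958, 0.1877, 0.1584]
orientation: [[0.359, 0.933, 0.0], [0.933, -0.359, -0.0], [0.0, 0.0, -1.0]]
ft_force: [0.7, 0.0, 3.0]
gripper_width: 0.261
gripper_force: 59.7
```

```bash
python3 - <<'E'
from h import *
f=[]
for i in range(8):
    b=arm.camera("side");s=arm.read_state();f.append(s['ft_force'])
print(np.mean(f,0),np.std(f,0),s['eef_pos'],s['clock'])
E
```

```text
[ 1.54178863 -0.28591868  2.24178637] [0.47593465 0.48425224 0.38508533] [0.5957117  0.18768828 0.15836574] 13.05
```

The spring force is about 3.7 N, which means roughly 4.7 mm down and agrees with contact at TCP 0.163. I'm pressing 5.25 mm further.

Call:
{"op": "arm_command", "data": {
  "steps": [
    {"offset": [0,0,0.07],"delta_rot": [0,0,0],"gripper": 1},
    {"offset": [0,0,0.07],"delta_rot": [0,0,0],"gripper": 1},
    {"offset": [0,0,0.07],"delta_rot": [0,0,0],"gripper": 1},
    {"offset": [0,0,0],"delta_rot": [0,0,0],"gripper": 1},
    {"offset": [0,0,0],"delta_rot": [0,0,0],"gripper": 1},
    {"offset": [0,0,0],"delta_rot": [0,0,0],"gripper": 1},
    {"offset": [0,0,0],"delta_rot": [0,0,0],"gripper": 1},
    {"offset": [0,0,0],"delta_rot": [0,0,0],"gripper": 1}
  ],
  "newtons": 60
}}

```text
clock: 14.05
eef_pos: [0.5957, 0.1877, 0.1531]
orientation: [[0.359, 0.933, 0.0], [0.933, -0.359, -0.0], [-0.0, 0.0, -1.0]]
ft_force: [2.2, -1.5, 4.3]
gripper_width: 0.266
gripper_force: 59.8
```

```bash
python3 - <<'E'
from h import *
f=[]
for i in range(8):
    b=arm.camera("side");s=arm.read_state();f.append(s['ft_force'])
print(np.mean(f,0),np.std(f,0),s['eef_pos'],s['clock'])
a=arm.camera("scene")
c=lambda i,x,y:cv2.resize(i[y:y+50,x:x+50],(400,400),interpolation=cv2.INTER_CUBIC)
cv2.imwrite("pics/press.png",np.hstack([c(a,288,195),c(b,188,205)]))
E
```

```text
[ 2.25515827 -0.29802066  4.23573266] [0.52051736 0.58046163 0.55923607] [0.5956189  0.18768198 0.15304355] 14.45
```

View pics/press.png

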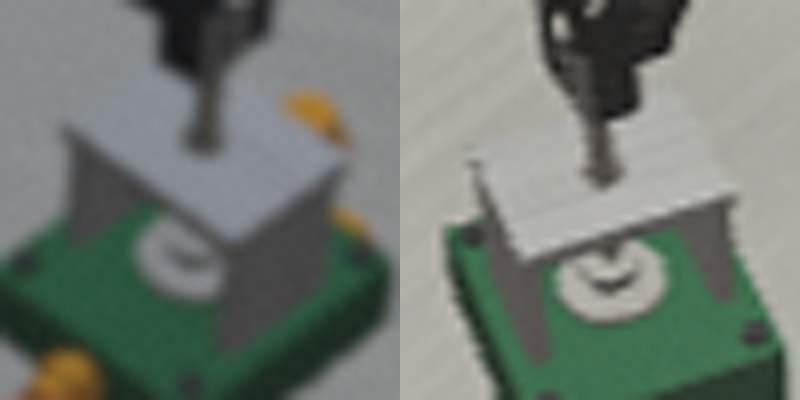

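The pin passes through the hole (scene 203,140; side 603,180) and the cap has dropped toward the collar. The spring force is about 5.7 N and the tip height agrees, so the plunger is about 10 mm down and steady.

```bash
python3 -c "
from cell import arm
print(arm.sign_off())"
```

```text
the job is handed in; nothing more can be done
None
```

I handed the job in at about 14.5 s with the push pin still gripped at 60 N and through the guide hole, holding the plunger about 10 mm down; that depth comes from the spring force (about 5.7 N) and tip height, since I could not see the dark band clearly, and the verdict was not shown.

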